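# Tap the tack order into the tell-tale pins of a flange jig

## Robot

A 6-joint arm with a two-finger parallel gripper is mounted at the origin on the work surface; the furniture and walls round the work are solid. World frame = base frame: x ahead of the robot, y to its left, z up, the work surface at z = 0. Lengths are in m, angles in rad, forces in N, time in s.
With the tool pointing down it reaches from about 0.275 to 0.825 m from the base axis. Payload 4.9 kg.
Tool frame: the origin (TCP) lies midway between the tips of the shut fingers; the grasp point (between the pads) lies 19 mm behind it; x points along the fingers, y is the direction in which the jaws open and shut, and the axes are right-handed (so a half turn about x gives the same grasp; the last joint's range is limited). The gripper opens to 85 mm and grips with 20 to 120 N. Pads are 22 mm wide; open, the fingers measure 114 mm over their backs; the gripper's body (76 mm by 85 mm) begins 54 mm behind the grasp point. The pads swing forward as they close: fully open they stand 13 mm farther back than shut.
Start: joints at [-1.323, 0.326, -0.193, 1.052, 0, 1.437], TCP at [0.205, -0.51, 0.231] pointing down, gripper open.
Joint ranges: [-2.65, 2.65], [-0.97, 1.79], [-1.3, 1.35], [-1.93, 2.1], [-1.47, 1.37], [-3.14, 3.14]. Speed limits (rad/s): [2.57, 2.57, 3.14, 3.14, 3.14, 3.14].

## Interface

Orientations are given as a unit quaternion [w, x, y, z].
In Python, from rig import ctrl gives the robot as it stands.
- The arm moves only by the shell command python3 -m jog 'ROWS' [FORCE]. ROWS is JSON, a list that holds one entry, the list of rows, each a list of 5 numbers: the shift along the tool's x, y, z in cm, then the turn about the tool's x in degrees, then the gripper command: -1 is shut, 1 is fully open, values between are in proportion. A call has 1 to 10 rows; each row shifts and turns the commanded pose from where the row before left it, along the tool's axes as they then stand; what a row does not reach is not made up. A row lasts 1/10 s, in which the tool goes at most 50 mm and 8.59 degrees, less where a joint would pass 70% of its speed; a pose out of reach is approached as far as the arm can. A call with a gripper value outside its range is refused whole. The fingers move at their own pace and stop on an object; FORCE is the grip in N (left out, the last holds). Time passes only in rows, so rows that do not move let the fingers close. It gives the time, the measured TCP pose, the force and the opening at its end, in the units of the state.
- ctrl.get_state(): the state, without advancing time (a new reading comes with each control period).
- ctrl.read_camera(name): name is "side" or "top"; returns (picture, depth): 400x640x3 uint8, red, green, blue; 400x640 float32, m along the optical axis (not along the pixel's ray), 0 where there is no reading.
- ctrl.camera_info(name): a dict with "K" (3x3 intrinsics, pixels), "camera_from_world" (4x4, takes a point from world to camera coordinates). Camera axes: x right, y up, looking along -z (the intrinsics and any distortion apply to the point x, -y, -z); pixel columns grow to the right and rows downward; lengths in m; the calibration is good to about 2 mm. A picture is of the moment at which its call begins. camera_info takes no time and is no camera call.
- ctrl.sign_off(): hands the job in, once; it reports no verdict.
The state is a dict: "t": time; "joint_pos": joint angles; "dq": joint speeds; "tau": joint torques, N m; "ee_pos": TCP position; "ee_rot": TCP orientation; "force": force on the tool from outside, world axes, zero at the start; "torque": the same for the moment, N m; "grip_width": finger opening in m.
Only numpy, scipy, OpenCV 4.12 (cv2) and the standard library are available. Lean on these libraries where they do the work, as an engineer would, in place of code of your own. Each camera call takes 0.05 s, during which the arm holds its last target.

## Task

Before the flange on the round jig is tacked, set the jig's four tell-tale pins in the tacking order: with the fingertips, lightly tap the pins down one after another - red first, then yellow, then blue, then green - so that each sinks to about half of its 14 mm stroke and stays there. Go gently, never drive a pin down to its stop and push no pin before its turn. Pick nothing up: leave the flange and the other things on the bench where they are.

Things in the scene. Friction and masses are not known exactly. Their poses are not given: they have to be found in the camera images.
- red_top (a point): centre of the flat top of the red cap (round, 26 mm across, 8 mm thick, level) of the red tell-tale pin; moves with the pin. The pin stands upright on the rim of the round jig, 72 mm from the jig's centre, straight across from the yellow one; neighbouring pins are 102 mm apart.
- holder_red: fixed dark steel holder (34 mm across, 26 mm high) in which the red pin slides; origin at the centre of its underside, on the jig's upper face.
- pin_red (a joint): how far the red pin has been pushed straight down, in m: 0 fully up, 0.014 at its stop. It starts 0 to 0.0015 down. No spring: friction of about 3 N holds it wherever it is left, and it takes 3 to 4 N to push at a gentle speed.
- yellow_top (a point): centre of the flat top of the yellow cap (round, 26 mm across, 8 mm thick, level) of the yellow tell-tale pin; moves with the pin. The pin stands upright on the rim of the round jig, 72 mm from the jig's centre, straight across from the red one; neighbouring pins are 102 mm apart.
- holder_yellow: fixed dark steel holder (34 mm across, 26 mm high) in which the yellow pin slides; origin at the centre of its underside, on the jig's upper face.
- pin_yellow (a joint): how far the yellow pin has been pushed straight down, in m: 0 fully up, 0.014 at its stop. It starts 0 to 0.0015 down. No spring: friction of about 3 N holds it wherever it is left, and it takes 3 to 4 N to push at a gentle speed.
- blue_top (a point): centre of the flat top of the blue cap (round, 26 mm across, 8 mm thick, level) of the blue tell-tale pin; moves with the pin. The pin stands upright on the rim of the round jig, 72 mm from the jig's centre, straight across from the green one; neighbouring pins are 102 mm apart.
- holder_blue: fixed dark steel holder (34 mm across, 26 mm high) in which the blue pin slides; origin at the centre of its underside, on the jig's upper face.
- pin_blue (a joint): how far the blue pin has been pushed straight down, in m: 0 fully up, 0.014 at its stop. It starts 0 to 0.0015 down. No spring: friction of about 3 N holds it wherever it is left, and it takes 3 to 4 N to push at a gentle speed.
- green_top (a point): centre of the flat top of the green cap (round, 26 mm across, 8 mm thick, level) of the green tell-tale pin; moves with the pin. The pin stands upright on the rim of the round jig, 72 mm from the jig's centre, straight across from the blue one; neighbouring pins are 102 mm apart.
- holder_green: fixed dark steel holder (34 mm across, 26 mm high) in which the green pin slides; origin at the centre of its underside, on the jig's upper face.
- pin_green (a joint): how far the green pin has been pushed straight down, in m: 0 fully up, 0.014 at its stop. It starts 0 to 0.0015 down. No spring: friction of about 3 N holds it wherever it is left, and it takes 3 to 4 N to push at a gentle speed.
- jig_top (a point): centre of the upper face of the fixed round steel jig plate (190 mm across, 12 mm thick, lying on the bench). With the pins fully up the cap tops are 50 mm above this face; the flange on it is 24 mm high, so pushed pins still stand above the flange.
- flange: loose grey steel pipe flange, 90 mm across and 24 mm high, lying flat in the middle of the jig among the pins; origin at the centre of its underside.
- angle_piece: loose steel angle clip, 40x55x40 mm; a bystander on the bench, origin at the centre of its underside.
- tube_piece: loose upright steel tube stub, 45 mm across, 62 mm tall; a bystander on the bench, origin at the centre of its underside.
- bar_piece: loose upright round bar end, 22 mm across, 30 mm tall; a bystander on the bench, origin at the centre of its underside.
- can: loose upright tin can, 76 mm across, 111 mm tall; a bystander on the bench, origin at the centre of its underside.
- coupon_h: loose flat steel offcut, 40x30x10 mm; a bystander on the bench, origin at the centre of its underside.
- bolt_1: loose bolt standing on its head, 21x18x48 mm; a bystander on the bench, origin at the centre of its underside.
- nut_1: loose hexagon nut, 36x31x16 mm; a bystander on the bench, origin at the centre of its underside.
Things that resemble listed ones, but are neither listed nor needed, are in the scene too. Leave any turquoise look-alike of the flange alone.

How it is judged:
By the outcome, as a careful person would: the job done as asked, in the order asked, and still so for the second after the job is handed in, with the robot touching nothing.
It also fails if it takes over 58 s, if anything falls off the work surface, if the arm or the gripper's body presses on something with over 40 N, if the wrist force passes 120 N, or if a joint passes its speed limit or range.

## Working session

There is one attempt and no reset: what is moved stays moved. The work goes in short steps, Python scripts to look and compute and a shell command to move; the robot and the scene stay as the last step left them, time stands still between calls to the robot, and variables do not carry over. Pictures are saved under pics/ and viewed, and the job is handed in when it is done.

```bash
ls; mkdir -p pics
python3 - <<'E'
from rig import ctrl
import cv2,numpy as np
for n in("side","top"):
    p,d=ctrl.read_camera(n); np.savez(f"{n}0.npz",p=p,d=d)
    cv2.imwrite(f"pics/{n}0.png",p[:,:,::-1])
    i=ctrl.camera_info(n); print({k:np.round(v,4).tolist() if hasattr(v,'shape') or isinstance(v,list) else v for k,v in i.items()})
s=ctrl.get_state(); print({k:np.round(v,4).tolist() for k,v in s.items()})
E
```

```text
pics
{'K': [[441.1684, 0.0, 312.6011], [0.0, 441.1684, 205.2425], [0.0, 0.0, 1.0]], 'camera_from_world': [[0.8897, -0.4564, -0.0123, -0.4098], [0.2723, 0.5088, 0.8167, -0.1518], [-0.3665, -0.7299, 0.5769, -1.0318], [0.0, 0.0, 0.0, 1.0]]}
{'K': [[449.5243, 0.0, 316.5284], [0.0, 449.5243, 198.3955], [0.0, 0.0, 1.0]], 'camera_from_world': [[0.0108, -0.9997, 0.0196, -0.0772], [0.9985, 0.0118, 0.0529, -0.4401], [-0.0531, 0.019, 0.9984, -1.2389], [0.0, 0.0, 0.0, 1.0]]}
{'t': 0.1, 'joint_pos': [-1.3232, 0.3269, -0.1935, 1.052, 0.0, 1.4366], 'dq': [-0.0018, -0.0012, 0.002, 0.001, 0.0019, 0.0005], 'tau': [0.0005, -44.424, 26.3038, 0.0079, -0.0001, 0.0], 'ee_pos': [0.2048, -0.5099, 0.2306], 'ee_rot': [-0.1336, -0.6942, -0.1347, 0.6943], 'force': [0.3349, 0.1344, -0.7029], 'torque': [-0.0692, -0.0058, 0.0201], 'grip_width': 0.0857}
```

View pics/side0.png

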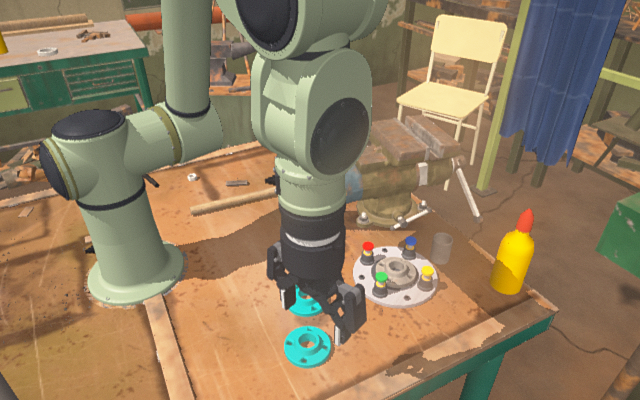

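View pics/top0.png

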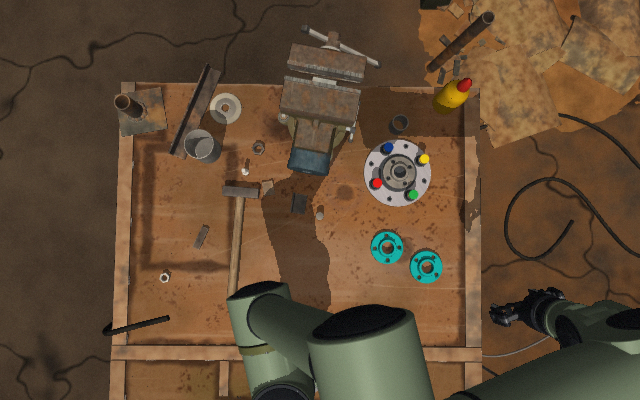

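The four pins sit on the jig in both views. In top, red is at (377,184), blue (388,148), yellow (424,159) and green (412,196). In side they are at (368,246), (410,241), (428,271) and (381,279). The yellow and red bottle at top (455,95) and the turquoise flanges are look-alikes and stay out of it. Next I'll measure the caps.

```bash
cat > h.py <<'E'
from rig import ctrl
import cv2,numpy as np
ROI={'top':(355,130,440,212),'side':(350,228,445,300)}
HUE={'red':[(0,8),(172,180)],'yellow':[(20,34)],'blue':[(105,130)],'green':[(50,80)]}
def ray(n,uv):
    i=ctrl.camera_info(n);K=np.array(i['K']);T=np.array(i['camera_from_world'])
    dist=np.array(i.get('dist',np.zeros(5)),float) 
    x=(uv[0]-K[0,2])/K[0,0];y=(uv[1]-K[1,2])/K[1,1]
    d=T[:3,:3].T@np.array([x,-y,-1]);c=-T[:3,:3].T@T[:3,3];return c,d
def proj(n,P):
    i=ctrl.camera_info(n);K=np.array(i['K']);T=np.array(i['camera_from_world'])
    q=T[:3,:3]@np.array(P)+T[:3,3];return np.array([K[0,0]*q[0]/-q[2]+K[0,2],-K[1,1]*q[1]/-q[2]+K[1,2]])
def plane(n,uv,z):
    c,d=ray(n,uv);return c+d*(z-c[2])/d[2]
def two(a,b):
    (c1,d1),(c2,d2)=a,b
    s=np.linalg.lstsq(np.c_[d1,-d2],c2-c1,rcond=None)[0]
    p,q=c1+s[0]*d1,c2+s[1]*d2;return (p+q)/2,np.linalg.norm(p-q)
def caps(p,n,smin=140,vmin=60):
    x0,y0,x1,y1=ROI[n];h=cv2.cvtColor(p[y0:y1,x0:x1],cv2.COLOR_RGB2HSV);o={}
    for k,rs in HUE.items():
        m=sum(cv2.inRange(h,(a,smin,vmin),(b,255,255)) for a,b in rs)
        nn,l,st,ce=cv2.connectedComponentsWithStats(m)
        if nn<2: continue
        j=1+st[1:,4].argmax();o[k]=(ce[j]+[x0,y0],st[j]+[x0,y0,0,0,0])
    return o
E
python3 - <<'E'
from h import *
P={n:np.load(n+'0.npz') for n in('top','side')}
C={n:caps(P[n]['p'],n) for n in P}
for n in C:
    for k in C[n]: print(n,k,C[n][k][0].round(1),C[n][k][1])
print(ctrl.camera_info('top').keys())
W={}
for k in HUE:
    W[k]=plane('top',C['top'][k][0],.061);print(k,W[k].round(4),[x.round(4) for x in two(ray('top',C['top'][k][0]),ray('side',C['side'][k][0]))])
    u,v=C['top'][k][0].astype(int);d=P['top']['d'][v,u];c,r=ray('top',(u,v));print('  depth pt',(c+r*d).round(4))
print('dist RY,BG',np.linalg.norm(W['red']-W['yellow']),np.linalg.norm(W['blue']-W['green']))
for n,(x0,y0,x1,y1) in {'top':(350,100,446,216),'side':(340,220,460,310)}.items():
    cv2.imwrite(f'pics/crop_{n}.png',cv2.resize(P[n]['p'][y0:y1,x0:x1,::-1],None,fx=5,fy=5,interpolation=cv2.INTER_NEAREST))
E
```

```text
top red [376.9 182.3] [373 178   9  10  75]
top yellow [423.7 158.4] [419 154  10  10  79]
top blue [388.  146.9] [384 143   9   9  66]
top green [412.9 194. ] [409 190   9   9  67]
side red [367.5 245.6] [362 241  12  10  93]
side yellow [426.8 271.2] [422 266  12  15 108]
side blue [409.9 240.5] [406 237  10   8  40]
side green [380.8 276.3] [376 272  11  10  80]
dict_keys(['K', 'camera_from_world'])
red [ 0.4835 -0.2332  0.061 ] [array([ 0.4831, -0.2334,  0.0576]), np.float64(0.0015)]
  depth pt [ 0.4843 -0.2305  0.0623]
yellow [ 0.55   -0.3597  0.061 ] [array([ 0.5502, -0.3607,  0.0555]), np.float64(0.0014)]
  depth pt [ 0.5506 -0.3569  0.0641]
blue [ 0.58   -0.2629  0.061 ] [array([ 0.58  , -0.2632,  0.0568]), np.float64(0.0015)]
  depth pt [ 0.5819 -0.2623  0.0636]
green [ 0.4533 -0.3302  0.061 ] [array([ 0.4529, -0.3304,  0.0588]), np.float64(0.0011)]
  depth pt [ 0.4532 -0.3276  0.0618]
dist RY,BG 0.14284165972456714 0.14345356693397524
```

View pics/crop_top.png

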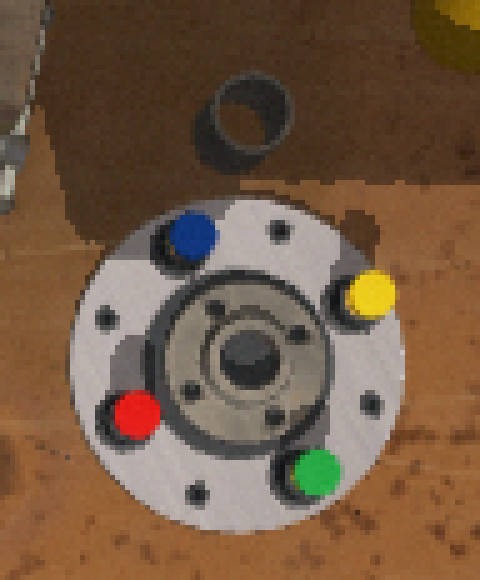

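View pics/crop_side.png

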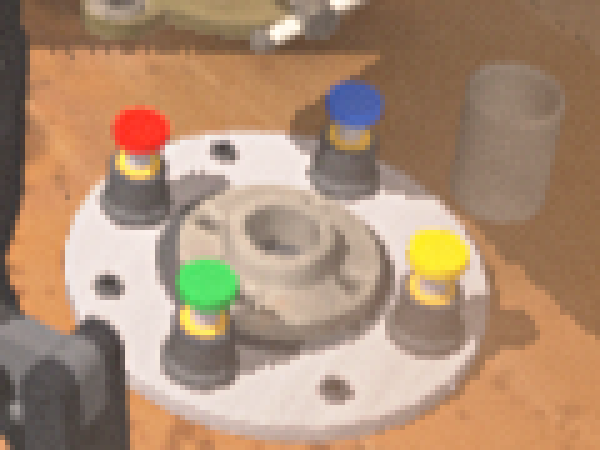

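Run:
```python
from h import *
from scipy.spatial.transform import Rotation as R
s=ctrl.get_state();q=s['ee_rot'];print(R.from_quat([q[1],q[2],q[3],q[0]]).as_matrix().round(4),s['ee_pos'],s['t'])
```

```text
[[-3.000e-04  3.726e-01 -9.280e-01]
 [ 1.500e-03 -9.280e-01 -3.726e-01]
 [-1.000e+00 -1.500e-03 -2.000e-04]] [ 0.20481722 -0.50988941  0.23058069] 0.1
```

Red, yellow, blue and green are confirmed on the jig. Both pin pairs share the centre (0.517, -0.297) and measure 143 mm across, against 144 mm stated. The caps are at z ≈ 0.061. The tool's x axis points down. I'll shut the gripper and go above red.

```bash
python3 -m jog '[[[0.5,-1.5,-3.6,0,-1],[1,-1.5,-3.6,0,-1],[1,-1.5,-3.6,0,-1],[1,-1.5,-3.6,0,-1],[1,-1.5,-3.6,0,-1],[1,-1.5,-3.6,0,-1],[1,-1.5,-3.6,0,-1],[1,-1.5,-3.6,0,-1],[1,-1.5,-3.6,0,-1],[0.5,-1.5,-3.6,0,-1]]]' 30
python3 -m jog '[[[0,0,0,0,-1],[0,0,0,0,-1],[0,0,0,0,-1]]]'
cat > st.py <<'E'
from h import *
import sys
from scipy.spatial.transform import Rotation as R
W={'red':(.4835,-.2332),'yellow':(.55,-.3597),'blue':(.58,-.2629),'green':(.4533,-.3302)}
s=ctrl.get_state();q=s['ee_rot'];M=R.from_quat([q[1],q[2],q[3],q[0]]).as_matrix()
p=s['ee_pos'];print(s['t'],np.round(p,4),np.round(s['force'],2),s['grip_width'],np.round(s['joint_pos'],2))
t=np.array([*W[sys.argv[1]],float(sys.argv[2])]);print('to go cm',(M.T@(t-p)*100).round(2))
E
python3 st.py red .072
```

```text
t: 1.1
ee_pos: [0.4834, -0.2354, 0.1401]
ee_rot: [-0.134, -0.694, -0.135, 0.695]
force: [-0.3, -0.3, 0.4]
grip_width: 0.0003
t: 1.4
ee_pos: [0.4825, -0.2376, 0.1412]
ee_rot: [-0.134, -0.694, -0.134, 0.695]
force: [0.1, -0.3, -1.2]
grip_width: -0.0004
1.4 [ 0.4825 -0.2376  0.1412] [ 0.11 -0.28 -1.22] -0.0004270373742273962 [-0.59  0.38 -0.36  0.83 -0.    2.17]
to go cm [ 6.92 -0.37 -0.26]
```

```bash
python3 -m jog '[[[1.5,-0.4,-0.3,0,-1],[1.5,0,0,0,-1],[1.5,0,0,0,-1],[1,0,0,0,-1],[0.5,0,0,0,-1],[0.3,0,0,0,-1],[0,0,0,0,-1],[0,0,0,0,-1]]]'
python3 st.py red .055
python3 - <<'E'
from h import *
for n in('side','top'):
    p,d=ctrl.read_camera(n)
    x0,y0,x1,y1={'side':(330,190,450,300),'top':(350,120,446,216)}[n]
    cv2.imwrite(f'pics/r1_{n}.png',cv2.resize(p[y0:y1,x0:x1,::-1],None,fx=5,fy=5,interpolation=cv2.INTER_NEAREST))
    print({k:(v[0].round(1).tolist(),int(v[1][4])) for k,v in caps(p,n).items()})
E
```

```text
t: 2.2
ee_pos: [0.4847, -0.2326, 0.0788]
ee_rot: [0.134, 0.694, 0.134, -0.694]
force: [-0.0, -0.1, -0.1]
grip_width: 0.0002
2.2 [ 0.4847 -0.2326  0.0788] [-0.01 -0.14 -0.1 ] 0.00018191105666869192 [-0.58  0.46 -0.43  0.68 -0.    2.18]
to go cm [2.38 0.01 0.14]
{'red': ([367.4, 245.8], 90), 'yellow': ([426.8, 271.1], 106), 'blue': ([409.8, 240.5], 39), 'green': ([380.8, 276.3], 79)}
{'blue': ([385.5, 145.1], 15)}
```

View pics/r1_side.png

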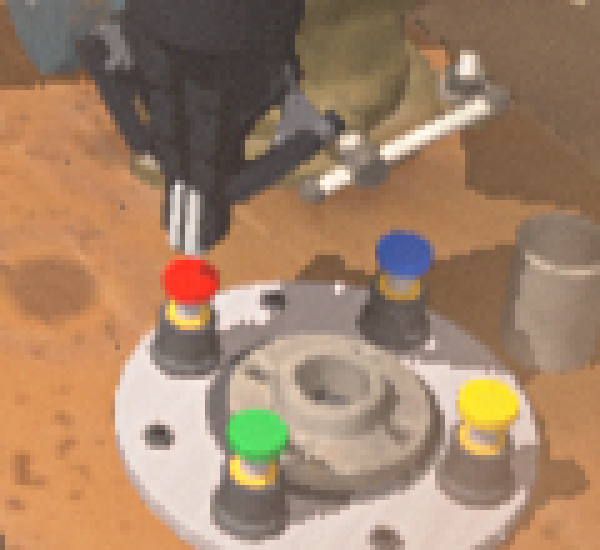

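The side view shows the shut fingertips centred above the red cap, at side pixel (368,239) with the cap at (368,246). Now a gentle descent while watching the force.

```bash
f='force|ee_pos'
python3 -m jog '[[[0.4,0,0.1,0,-1],[0.4,0,0,0,-1],[0.3,0,0,0,-1],[0,0,0,0,-1],[0,0,0,0,-1]]]' | egrep $f
python3 -m jog '[[[0,0,0,0,-1]]]' | egrep $f
python3 -m jog '[[[0.1,0,0,0,-1],[0.1,0,0,0,-1]]]' | egrep $f
python3 -m jog '[[[0.1,0,0,0,-1]]]' | egrep $f
python3 -m jog '[[[0.1,0,0,0,-1]]]' | egrep $f
python3 -m jog '[[[0.1,0,0,0,-1]]]' | egrep $f
python3 -m jog '[[[0,0,0,0,-1]]]' | egrep $f
python3 -m jog '[[[0,0,0,0,-1]]]' | egrep $f
```

```text
ee_pos: [0.4834, -0.2325, 0.0671]
force: [0.1, -0.2, -0.4]
ee_pos: [0.4836, -0.2327, 0.0673]
force: [-0.5, -0.9, -0.4]
ee_pos: [0.4836, -0.2327, 0.0653]
force: [-1.4, -0.5, 0.4]
ee_pos: [0.4835, -0.2326, 0.0642]
force: [0.8, -0.1, 1.1]
ee_pos: [0.4835, -0.2326, 0.0632]
force: [0.1, -0.2, 0.3]
ee_pos: [0.4835, -0.2326, 0.0622]
force: [0.2, -0.2, -0.6]
ee_pos: [0.4834, -0.2326, 0.0621]
force: [0.0, 0.2, -0.4]
ee_pos: [0.4835, -0.2326, 0.0623]
force: [-0.0, -1.1, 0.2]
```

```bash
f='force|ee_pos'
for i in 1; do :; done
python3 -m jog '[[[0.1,0,0,0,-1]]]' | egrep $f
python3 -m jog '[[[0.1,0,0,0,-1]]]' | egrep $f
python3 -m jog '[[[0.1,0,0,0,-1]]]' | egrep $f
python3 -m jog '[[[0.1,0,0,0,-1]]]' | egrep $f
python3 - <<'E'
from h import *
p,d=ctrl.read_camera('side')
cv2.imwrite(f'pics/r2.png',cv2.resize(p[210:290,340:440,::-1],None,fx=7,fy=7,interpolation=cv2.INTER_NEAREST))
print({k:(v[0].round(1).tolist(),v[1].tolist()) for k,v in caps(p,'side').items()})
E
```

```text
ee_pos: [0.4837, -0.2327, 0.0614]
force: [1.1, 0.6, 0.0]
ee_pos: [0.4836, -0.2327, 0.0605]
force: [-0.5, -0.1, 2.2]
ee_pos: [0.4836, -0.2327, 0.0595]
force: [-1.7, 0.4, 3.0]
ee_pos: [0.4836, -0.2327, 0.0584]
force: [-0.8, 0.1, 2.8]
{'red': ([367.5, 248.5], [362, 245, 12, 7, 45]), 'yellow': ([426.9, 271.1], [422, 266, 12, 15, 107]), 'blue': ([410.3, 240.5], [406, 237, 10, 8, 51]), 'green': ([380.8, 276.3], [376, 272, 11, 9, 79])}
```

View pics/r2.png

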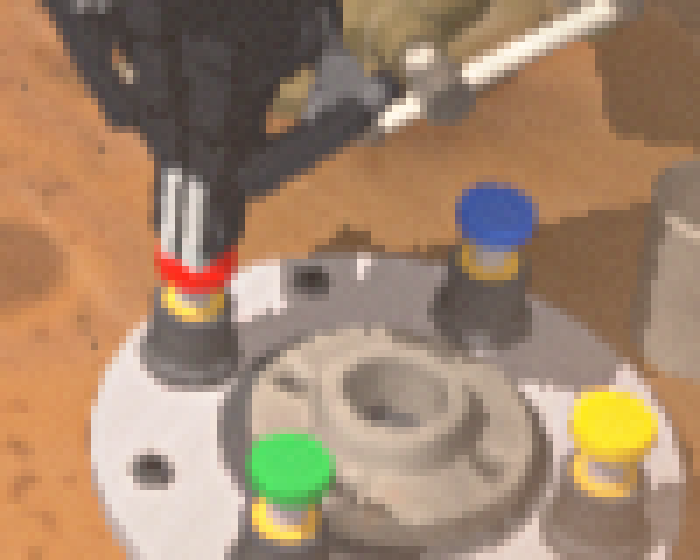

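The tips sit on the red cap at side pixel (368,248). Contact came at z ≈ 0.061 (about 3 N), which matches the nominal 0.062 minus the initial play. Half stroke is therefore z ≈ 0.055.

```bash
f='force|ee_pos'
python3 -m jog '[[[0.1,0,0,0,-1]]]' | egrep $f
python3 -m jog '[[[0.1,0,0,0,-1]]]' | egrep $f
python3 -m jog '[[[0.1,0,0,0,-1]]]' | egrep $f
python3 -m jog '[[[0.03,0,0,0,-1],[0,0,0,0,-1]]]' | egrep $f
python3 -m jog '[[[-0.2,0,0,0,-1],[-0.6,0,0,0,-1],[-1.2,0,0,0,-1],[-1.2,0,0,0,-1],[-1,0,0,0,-1],[0,0,0,0,-1]]]' | egrep $f
python3 st.py yellow .10
python3 - <<'E'
from h import *
p,d=ctrl.read_camera('side')
cv2.imwrite(f'pics/r3.png',cv2.resize(p[210:290,340:440,::-1],None,fx=7,fy=7,interpolation=cv2.INTER_NEAREST))
print({k:(v[0].round(1).tolist(),v[1].tolist()) for k,v in caps(p,'side').items()})
for z in(.061,.057,.054):print(z-.0,proj('side',(.4835,-.2332,z-.003)).round(1))
E
```

```text
ee_pos: [0.4836, -0.2327, 0.0574]
force: [-1.2, 0.4, 4.0]
ee_pos: [0.4836, -0.2327, 0.0563]
force: [0.5, 0.4, 3.3]
ee_pos: [0.4836, -0.2327, 0.0553]
force: [-0.6, 0.1, 3.0]
ee_pos: [0.4836, -0.2327, 0.0549]
force: [1.0, -0.1, 0.5]
ee_pos: [0.4848, -0.2334, 0.0992]
force: [-0.2, -0.4, -1.1]
5.15 [ 0.4848 -0.2334  0.0992] [-0.16 -0.4  -1.07] -4.60004415853006e-05 [-0.59  0.43 -0.41  0.73  0.    2.17]
to go cm [-0.04 14.15 -1.35]
{'red': ([367.4, 247.7], [362, 244, 12, 9, 88]), 'yellow': ([426.9, 271.1], [422, 266, 12, 15, 106]), 'blue': ([410.2, 240.2], [406, 237, 10, 8, 36]), 'green': ([380.8, 276.3], [376, 272, 11, 9, 79])}
0.061 [367.9 245.4]
0.057 [367.8 246.7]
0.054 [367.7 247.7]
```

View pics/r3.png

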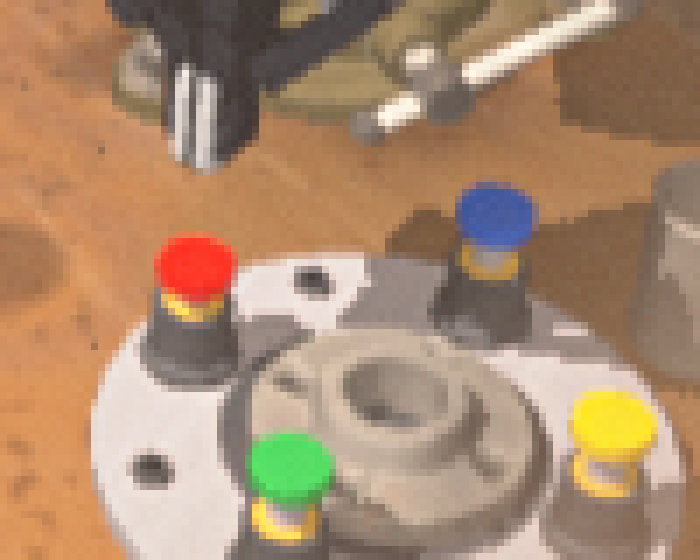

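The red cap now sits lower, at side (367,248): a 2.1 px shift, about 6.5 mm, and it stayed put. The other pins haven't moved. On to yellow, at z ≈ 0.10 and clear of everything.

```bash
f='force|ee_pos'
python3 -m jog '[[[0,2,-0.2,0,-1],[0,2.5,-0.2,0,-1],[0,2.5,-0.2,0,-1],[0,2.5,-0.2,0,-1],[0,2.5,-0.2,0,-1],[0,2.1,-0.3,0,-1],[0,0,0,0,-1],[0,0,0,0,-1],[0,0,0,0,-1]]]' | egrep $f
python3 st.py yellow .066
```

```text
ee_pos: [0.5472, -0.3573, 0.0964]
force: [-0.3, 0.6, 0.3]
6.1 [ 0.5472 -0.3573  0.0964] [-0.32  0.59  0.25] -0.00024686216968682095 [-0.69  0.62 -0.07  0.88  0.    2.07]
to go cm [ 3.04  0.33 -0.17]
```

```bash
f='force|ee_pos'
python3 -m jog '[[[1,0.3,-0.2,0,-1],[0.8,0,0,0,-1],[0.6,0,0,0,-1],[0.4,0,0,0,-1],[0,0,0,0,-1],[0,0,0,0,-1],[0,0,0,0,-1]]]' | egrep $f
python3 st.py yellow .066
python3 - <<'E'
from h import *
p,d=ctrl.read_camera('side')
cv2.imwrite(f'pics/y1.png',cv2.resize(p[210:300,360:450,::-1],None,fx=6,fy=6,interpolation=cv2.INTER_NEAREST))
E
```

```text
ee_pos: [0.5513, -0.3609, 0.0693]
force: [-0.4, 0.5, 0.3]
6.8 [ 0.5513 -0.3609  0.0693] [-0.4   0.52  0.28] 3.385484074284752e-05 [-0.69  0.66 -0.09  0.83 -0.    2.07]
to go cm [ 0.33 -0.16  0.08]
```

View pics/y1.png

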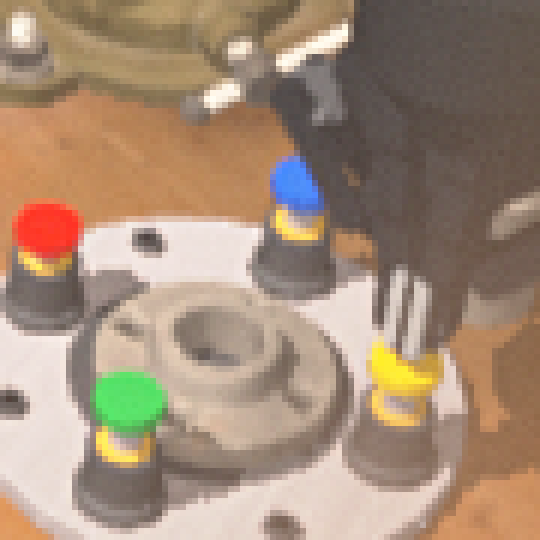

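The tips are just above the yellow cap at side (428,267), within about 1.5 mm of centre. Pressing down by force.

```bash
f='force|ee_pos'
python3 -m jog '[[[0.2,-0.1,0.1,0,-1],[0.2,0,0,0,-1],[0.1,0,0,0,-1]]]' | egrep $f
python3 -m jog '[[[0.1,0,0,0,-1]]]' | egrep $f
python3 -m jog '[[[0.1,0,0,0,-1]]]' | egrep $f
python3 -m jog '[[[0.1,0,0,0,-1]]]' | egrep $f
python3 -m jog '[[[0.1,0,0,0,-1]]]' | egrep $f
```

```text
ee_pos: [0.5496, -0.36, 0.0637]
force: [-0.4, -0.7, 0.5]
ee_pos: [0.5497, -0.3601, 0.0628]
force: [0.5, -0.7, -0.7]
ee_pos: [0.5498, -0.3601, 0.0619]
force: [0.1, -0.4, -0.2]
ee_pos: [0.5498, -0.3601, 0.0611]
force: [-1.0, 0.8, 3.1]
ee_pos: [0.5498, -0.3601, 0.0602]
force: [-1.3, 0.2, 3.1]
```

Contact at about 0.0615. I'll continue to 0.055 and lift.

```bash
f='force|ee_pos'
python3 -m jog '[[[0.1,0,0,0,-1],[0.1,0,0,0,-1]]]' | egrep $f
python3 -m jog '[[[0.1,0,0,0,-1],[0.1,0,0,0,-1]]]' | egrep $f
python3 -m jog '[[[0.1,0,0,0,-1],[0,0,0,0,-1]]]' | egrep $f
python3 -m jog '[[[0,0,0,0,-1]]]' | egrep $f
```

```text
ee_pos: [0.5498, -0.3601, 0.0581]
force: [-1.4, 0.9, 3.2]
ee_pos: [0.5498, -0.3601, 0.056]
force: [-0.6, 1.0, 2.2]
ee_pos: [0.5498, -0.3601, 0.0548]
force: [0.5, -0.3, 1.6]
ee_pos: [0.5498, -0.3601, 0.0548]
force: [-0.9, 0.2, 0.5]
```

```bash
f='force|ee_pos'
python3 -m jog '[[[-0.2,0,0,0,-1],[-0.6,0,0,0,-1],[-1.2,0,0,0,-1],[-1.2,0,0,0,-1],[-1.2,0,0,0,-1],[0,0,0,0,-1]]]' | egrep $f
python3 st.py blue .10
python3 - <<'E'
from h import *
p,d=ctrl.read_camera('side')
print({k:(v[0].round(1).tolist(),v[1].tolist()) for k,v in caps(p,'side').items()})
cv2.imwrite(f'pics/y2.png',cv2.resize(p[210:300,350:450,::-1],None,fx=6,fy=6,interpolation=cv2.INTER_NEAREST))
E
```

```text
ee_pos: [0.5512, -0.3613, 0.102]
force: [0.1, -0.3, 0.2]
8.85 [ 0.5512 -0.3613  0.102 ] [ 0.1  -0.33  0.17] 0.00012203916165366173 [-0.69  0.62 -0.06  0.88  0.    2.07]
to go cm [ 0.18 -8.06 -6.34]
{'red': ([367.4, 247.8], [362, 244, 12, 9, 89]), 'yellow': ([426.5, 273.1], [421, 268, 12, 12, 104]), 'blue': ([410.4, 240.3], [406, 237, 10, 8, 68]), 'green': ([380.8, 276.3], [376, 272, 11, 9, 79])}
```

View pics/y2.png

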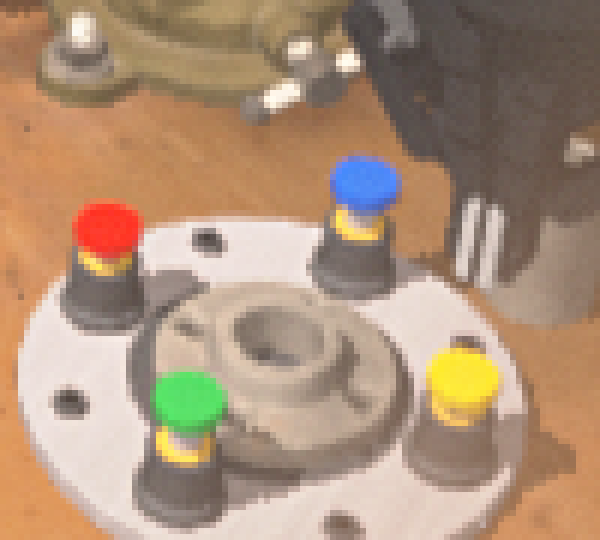

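Yellow, at side (427,273), is down by about half and blue and green are still up. The vise and its handle stand near blue, so I'll check clearance from the depth before moving there.

Run:
```python
from h import *
for n in('top','side'):
    d=np.load(n+'0.npz')['d'].astype(float)
    i=ctrl.camera_info(n);K=np.array(i['K']);T=np.array(i['camera_from_world'])
    v,u=np.mgrid[:400,:640]
    c=np.stack([(u-K[0,2])/K[0,0]*d,-(v-K[1,2])/K[1,1]*d,-d],-1)
    w=(c-T[:3,3])@T[:3,:3]; m=(d>0)&(w[...,2]>.07)&(w[...,2]<.6)
    for nm,b in(('blue',(.58,-.263)),('path',(.565,-.31))):
        r=np.hypot(w[...,0]-b[0],w[...,1]-b[1])
        for lo,hi in((.07,.13),(.13,.2),(.2,.35)):
            mm=m&(w[...,2]>lo)&(w[...,2]<hi)&(r<.2)
            if mm.any(): j=np.where(mm,r,9).argmin(); print(n,nm,lo,r.flat[j].round(3),w.reshape(-1,3)[j].round(3))
```

```text
top blue 0.07 0.15 [ 0.609 -0.116  0.121]
top blue 0.13 0.115 [ 0.608 -0.152  0.197]
top blue 0.2 0.112 [ 0.615 -0.156  0.223]
top path 0.07 0.161 [ 0.692 -0.41   0.08 ]
top path 0.13 0.164 [ 0.608 -0.152  0.197]
top path 0.2 0.162 [ 0.615 -0.156  0.223]
side blue 0.07 0.148 [ 0.605 -0.118  0.11 ]
side blue 0.13 0.112 [ 0.61  -0.155  0.2  ]
side blue 0.2 0.109 [ 0.615 -0.16   0.203]
side path 0.07 0.162 [ 0.691 -0.411  0.101]
side path 0.13 0.161 [ 0.61  -0.155  0.2  ]
side path 0.2 0.158 [ 0.615 -0.16   0.203]
```

Nearest vise point is 109 mm from blue's axis, against a gripper half-size under 57 mm, so there's room. On to blue.

```bash
f='force|ee_pos'
python3 -m jog '[[[0,-1.2,-1,0,-1],[0,-1.7,-1.3,0,-1],[0,-1.7,-1.3,0,-1],[0,-1.7,-1.3,0,-1],[0,-1.7,-1.4,0,-1],[0,0,0,0,-1],[0,0,0,0,-1],[0,0,0,0,-1]]]' | egrep $f
python3 st.py blue .068
```

```text
ee_pos: [0.5782, -0.2625, 0.0987]
force: [0.3, -0.2, -0.1]
9.7 [ 0.5782 -0.2625  0.0987] [ 0.31 -0.19 -0.07] 0.00026179144428286683 [-0.54  0.59 -0.13  0.85 -0.    2.22]
to go cm [ 3.07  0.1  -0.16]
```

```bash
f='force|ee_pos'
python3 -m jog '[[[1,0.1,-0.2,0,-1],[0.8,0,0,0,-1],[0.6,0,0,0,-1],[0.4,0,0,0,-1],[0,0,0,0,-1],[0,0,0,0,-1],[0,0,0,0,-1]]]' | egrep $f
python3 st.py blue .066
python3 - <<'E'
from h import *
p,d=ctrl.read_camera('side')
cv2.imwrite(f'pics/b1.png',cv2.resize(p[190:290,350:450,::-1],None,fx=6,fy=6,interpolation=cv2.INTER_NEAREST))
E
```

```text
ee_pos: [0.5809, -0.2628, 0.0713]
force: [0.0, -0.2, 1.1]
10.4 [ 0.5809 -0.2628  0.0713] [ 0.01 -0.22  1.09] -0.00018234052670964047 [-0.54  0.62 -0.15  0.8  -0.    2.22]
to go cm [ 0.53 -0.02  0.09]
```

View pics/b1.png

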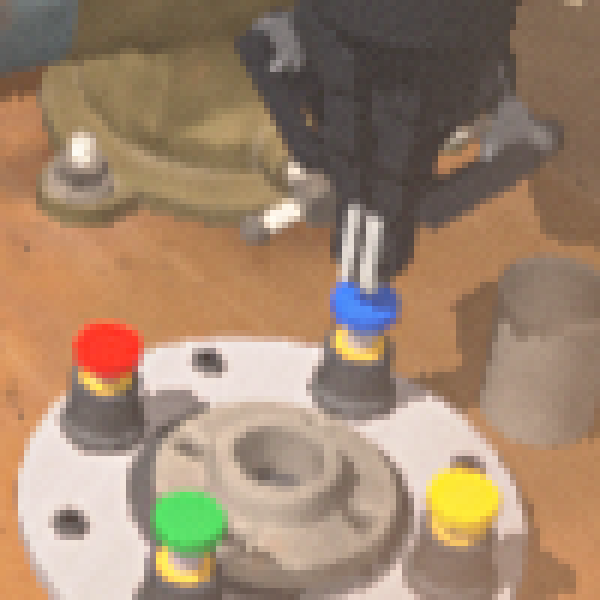

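The tips are centred over the blue cap at side (410,240). Pressing.

```bash
f='force|ee_pos'
python3 -m jog '[[[0.3,0,0.1,0,-1],[0.2,0,0,0,-1],[0.2,0,0,0,-1],[0.1,0,0,0,-1]]]' | egrep $f
python3 -m jog '[[[0.1,0,0,0,-1]]]' | egrep $f
python3 -m jog '[[[0.1,0,0,0,-1]]]' | egrep $f
python3 -m jog '[[[0.1,0,0,0,-1]]]' | egrep $f
```

```text
ee_pos: [0.5796, -0.2628, 0.0626]
force: [0.6, 1.2, -0.5]
ee_pos: [0.5797, -0.2629, 0.0618]
force: [-0.2, 0.8, -0.3]
ee_pos: [0.5798, -0.263, 0.0611]
force: [-0.2, 0.2, 3.0]
ee_pos: [0.5797, -0.2629, 0.0602]
force: [-1.5, 1.2, 2.8]
```

```bash
f='force|ee_pos'
python3 -m jog '[[[0.1,0,0,0,-1],[0.1,0,0,0,-1]]]' | egrep $f
python3 -m jog '[[[0.1,0,0,0,-1],[0.1,0,0,0,-1]]]' | egrep $f
python3 -m jog '[[[0.1,0,0,0,-1],[0,0,0,0,-1]]]' | egrep $f
python3 -m jog '[[[-0.2,0,0,0,-1],[-0.6,0,0,0,-1],[-1.2,0,0,0,-1],[-1.2,0,0,0,-1],[-1.2,0,0,0,-1],[0,0,0,0,-1],[0,0,0,0,-1]]]' | egrep $f
python3 st.py green .10
python3 - <<'E'
from h import *
p,d=ctrl.read_camera('side')
print({k:(v[0].round(1).tolist(),v[1].tolist()) for k,v in caps(p,'side').items()})
cv2.imwrite(f'pics/b2.png',cv2.resize(p[190:290,350:450,::-1],None,fx=6,fy=6,interpolation=cv2.INTER_NEAREST))
E
```

```text
ee_pos: [0.5797, -0.2629, 0.0581]
force: [-1.8, 1.6, 3.7]
ee_pos: [0.5797, -0.2629, 0.0559]
force: [-1.5, 0.5, 2.4]
ee_pos: [0.5797, -0.2629, 0.0548]
force: [-0.6, -0.9, 1.0]
ee_pos: [0.5801, -0.2632, 0.0998]
force: [-1.3, 0.0, -0.1]
12.45 [ 0.5801 -0.2632  0.0998] [-1.3   0.02 -0.14] 0.0001432845297851595 [-0.54  0.59 -0.13  0.85 -0.    2.22]
to go cm [-0.03  1.49 14.26]
{'red': ([367.4, 247.8], [362, 244, 12, 9, 89]), 'yellow': ([426.5, 273.1], [421, 268, 12, 12, 104]), 'blue': ([409.9, 242.4], [405, 239, 11, 8, 69]), 'green': ([380.9, 276.2], [376, 272, 11, 9, 78])}
```

View pics/b2.png

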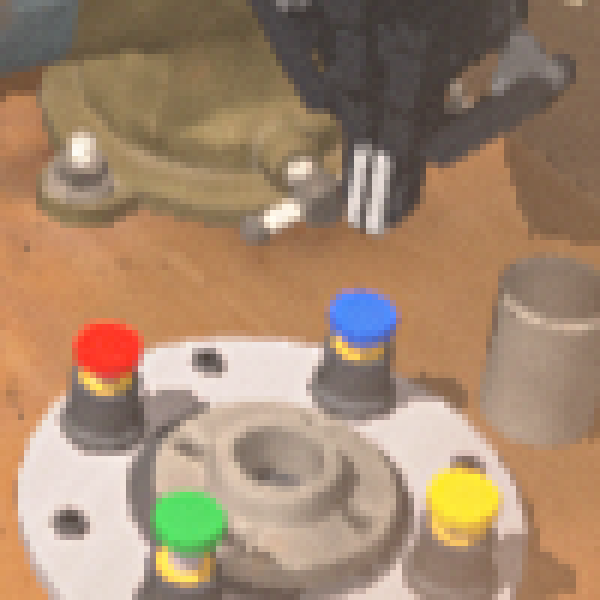

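The blue cap moved 2.1 px, to side (410,242), and green hasn't moved. Next is green.

```bash
f='force|ee_pos'
python3 -m jog '[[[0,0.2,1.8,0,-1],[0,0.3,2.5,0,-1],[0,0.3,2.5,0,-1],[0,0.3,2.5,0,-1],[0,0.2,2.5,0,-1],[0,0.2,2.3,0,-1],[0,0,0,0,-1],[0,0,0,0,-1],[0,0,0,0,-1]]]' | egrep $f
python3 st.py green .068
```

```text
ee_pos: [0.4551, -0.3291, 0.0988]
force: [-0.4, 0.3, -0.1]
13.4 [ 0.4551 -0.3291  0.0988] [-0.39  0.33 -0.06] 0.0001978270608955459 [-0.76  0.47 -0.34  0.76  0.    2.  ]
to go cm [3.08 0.04 0.21]
```

```bash
f='force|ee_pos'
python3 -m jog '[[[1,0,0.2,0,-1],[0.8,0,0,0,-1],[0.6,0,0,0,-1],[0.4,0,0,0,-1],[0,0,0,0,-1],[0,0,0,0,-1],[0,0,0,0,-1]]]' | egrep $f
python3 st.py green .066
python3 - <<'E'
from h import *
p,d=ctrl.read_camera('side')
cv2.imwrite(f'pics/g1.png',cv2.resize(p[210:310,350:450,::-1],None,fx=6,fy=6,interpolation=cv2.INTER_NEAREST))
E
```

```text
ee_pos: [0.4528, -0.3304, 0.0713]
force: [-0.7, -0.2, 0.6]
14.1 [ 0.4528 -0.3304  0.0713] [-0.74 -0.15  0.57] -5.2980383286962706e-05 [-0.76  0.5  -0.37  0.7  -0.    2.  ]
to go cm [ 0.53  0.   -0.05]
```

View pics/g1.png

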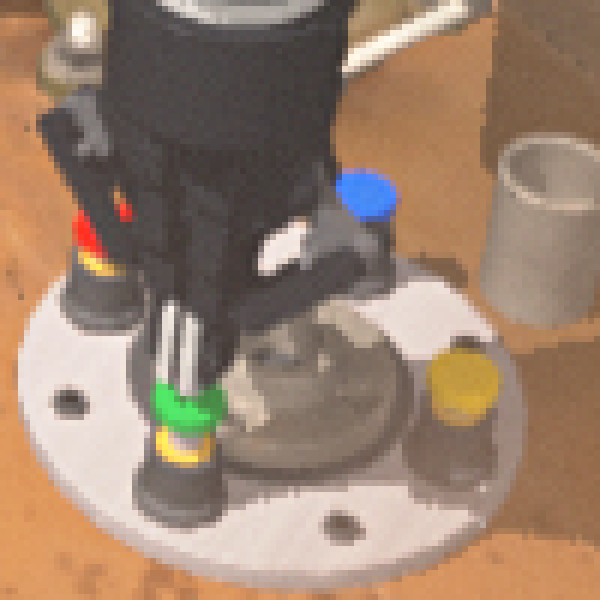

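The tips are centred over the green cap at side (381,275). Pressing.

```bash
f='force|ee_pos'
python3 -m jog '[[[0.3,0,0,0,-1],[0.2,0,0,0,-1],[0.2,0,0,0,-1],[0.1,0,0,0,-1]]]' | egrep $f
python3 -m jog '[[[0.1,0,0,0,-1]]]' | egrep $f
python3 -m jog '[[[0.1,0,0,0,-1]]]' | egrep $f
python3 -m jog '[[[0.1,0,0,0,-1]]]' | egrep $f
python3 -m jog '[[[0.1,0,0,0,-1]]]' | egrep $f
```

```text
ee_pos: [0.4525, -0.3301, 0.0627]
force: [0.6, 0.3, -0.6]
ee_pos: [0.4525, -0.3301, 0.0618]
force: [-0.1, 1.2, 3.1]
ee_pos: [0.4526, -0.3301, 0.0611]
force: [-0.7, 0.5, 3.8]
ee_pos: [0.4526, -0.3301, 0.0602]
force: [-1.6, 0.5, 2.9]
ee_pos: [0.4526, -0.3301, 0.0591]
force: [-0.9, 1.4, 3.5]
```

```bash
f='force|ee_pos'
python3 -m jog '[[[0.1,0,0,0,-1],[0.1,0,0,0,-1]]]' | egrep $f
python3 -m jog '[[[0.1,0,0,0,-1],[0.1,0,0,0,-1]]]' | egrep $f
python3 -m jog '[[[0,0,0,0,-1]]]' | egrep $f
python3 -m jog '[[[-0.2,0,0,0,-1],[-0.6,0,0,0,-1],[-1.2,0,0,0,-1],[-2,0,0,0,-1],[-3,0,0,0,-1],[-3,0,0,0,-1],[-2,0,0,0,-1]]]' | egrep $f
python3 -m jog '[[[0,1,3.3,0,-1],[0,1,3.3,0,-1],[0,1,3.3,0,-1],[0,1,3.3,0,-1],[0,1,3.3,0,-1],[0,1,3.3,0,-1],[0,1,2,0,-1],[0,0,0,0,-1],[0,0,0,0,-1],[0,0,0,0,-1]]]' | egrep $f
python3 - <<'E'
from h import *
P={}
for n in('side','top'):
    p,d=ctrl.read_camera(n);c=caps(p,n);c0=caps(np.load(n+'0.npz')['p'],n)
    print(n,{k:(c[k][0].round(1).tolist(),(c[k][0]-c0[k][0]).round(1).tolist()) for k in c})
    cv2.imwrite(f'pics/end_{n}.png',p[:,:,::-1])
    P[n]=p
cv2.imwrite(f'pics/end_crop.png',cv2.resize(P['side'][210:310,350:450,::-1],None,fx=6,fy=6,interpolation=cv2.INTER_NEAREST))
for k,w in {'red':(.4835,-.2332),'yellow':(.55,-.3597),'blue':(.58,-.2629),'green':(.4533,-.3302)}.items():
    print(k,'px per 7mm',(proj('side',(*w,.055))-proj('side',(*w,.062))).round(2))
print(ctrl.get_state()['t'])
E
```

```text
ee_pos: [0.4526, -0.3301, 0.057]
force: [-0.4, 0.0, 2.2]
ee_pos: [0.4526, -0.3301, 0.0549]
force: [-1.5, 1.1, 1.9]
ee_pos: [0.4526, -0.3301, 0.0548]
force: [-0.8, -0.2, 1.1]
ee_pos: [0.4535, -0.3309, 0.1784]
force: [0.6, -0.2, -0.7]
ee_pos: [0.277, -0.4757, 0.1754]
force: [-0.9, 0.7, -0.4]
side {'yellow': ([426.5, 273.3], [-0.3, 2.1]), 'blue': ([409.6, 242.7], [-0.3, 2.2]), 'green': ([380.7, 278.9], [-0.1, 2.6])}
top {'red': ([376.7, 182.6], [-0.3, 0.3]), 'yellow': ([423.4, 158.7], [-0.3, 0.3]), 'blue': ([387.8, 147.2], [-0.2, 0.3]), 'green': ([412.1, 194.0], [-0.8, 0.0])}
red px per 7mm [-0.18  2.35]
yellow px per 7mm [-0.45  2.41]
blue px per 7mm [-0.35  2.34]
green px per 7mm [-0.26  2.42]
17.25
```

View pics/end_crop.png

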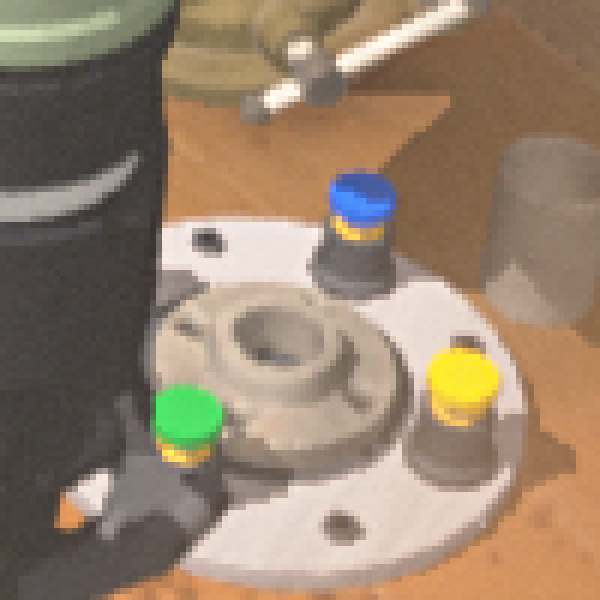

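View pics/end_top.png

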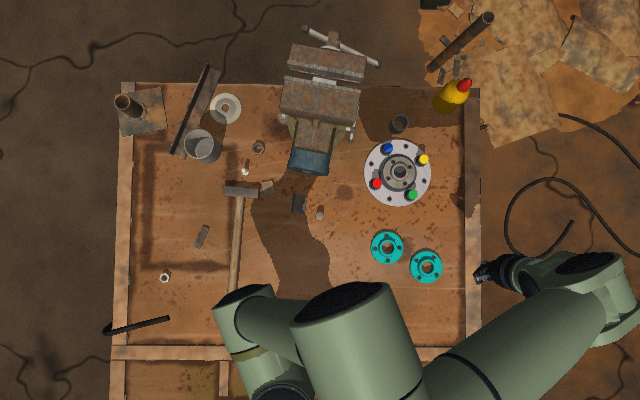

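In the final pictures all four caps have sunk by about half: blue at side (410,243), yellow (427,273), green (381,279), and red at top (377,183). The flange and bystanders look unchanged, and the gripper is clear of everything. Handing in.

```bash
python3 -c "
from rig import ctrl
print(ctrl.sign_off())"
```

```text
the job is handed in; nothing more can be done
None
```

I tapped the four pins down in the order red, yellow, blue, green with the shut fingertips, and handed the job in at about 17 s of the 58 s allowed.

- **Depth:** I felt contact at z ≈ 0.061–0.062 and stopped each pin at z ≈ 0.055, which is about 7 mm of the 14 mm stroke. The pushing force stayed around 3–4 N, and no pin reached its stop.
- **Camera check:** The side view showed the caps dropping 2.1–2.6 px, where 7 mm is about 2.4 px. That puts every pin at roughly 6–7.5 mm.
- **Order:** The side picture after each of the first three taps showed the pins still to come unmoved.
- **Surroundings:** By eye, the flange and the bystanders in the last top picture were where they started. The gripper was well clear when I handed in.

Red was hidden behind the gripper in the final side picture. Its depth was last measured from the side just after the blue tap, where it had not moved since its own tap. In the final top view it was in place.

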